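# Lock the sliding brush-cup carriage with its pin

## Task

Lock the sliding brush-cup carriage on its rail: take the steel pin from the terracotta block, put it down through the hole in the carriage until its tip bears lightly on the bottom, and slide pin and carriage together, away from the cup, until you feel the tip drop into the hidden hole in the rail. Then press the pin fully home, its collar flat on the carriage, and let go. Be gentle: never push the pin against rail or carriage with more than 35 N, and leave the other things on the shelf where they are.

Things in the scene. Friction and masses are not known exactly. Their poses are not given: they have to be found in the camera images.
- pin_head (a point): Centre of the steel pin's square head, 16 x 16 mm, 32 mm tall (x, y: normals of its sides; z up). Below the head a round collar 22 mm across, 4 mm thick, then a round shank 10 mm across, 40 mm long, ending 60 mm below this point. Mass about 80 g. Starts upright in the terracotta block, collar resting on the block; lift it straight up by over 43 mm.
- pin_tip (a point): Centre of the flat end of the pin's shank, 60 mm below the centre of its head; the last 2 mm taper from 10 to 7 mm across. z points up along the pin.
- stand_hole (a point): Mouth of the 13 mm round hole in the top of the fixed terracotta block, 70 x 70 x 42 mm, in which the pin stands at the start.
- guide_hole (a point): Mouth of the 12 mm round through hole (1.5 mm chamfer) in the middle of the carriage's top face, 48 mm above the shelf. The carriage: a grey plastic deck 66 x 190 mm, 18 mm thick, on the rail, with a clear cup 52 mm across, 65 mm tall standing on it, centred 68 mm from the hole towards -y of the rail. Axes as the rail's: slide pin and carriage towards +y, away from the cup.
- carriage (a joint): Position of the carriage along the rail in m: 0 at the stop on the cup side, grows towards +y of the rail, to 0.085 at the other stop. It starts between 0 and 0.01. It slides with about 1 N of friction.
- rail_mid (a point): Middle of the rail's upper face, 30 mm above the shelf. Inside the rail, out of sight, a level steel strip has its top 8 mm below this face: a pin put through the guide hole rests on it with its collar 14 mm above the carriage. The strip has one hole, 14 mm along the rail, 15 mm across, met at a carriage joint value of 0.025 to 0.075, not known more closely.
- rail: Aluminium rail fixed to the shelf, 60 x 290 x 30 mm, long along its own y; origin at the centre of its underside, z up. The guide hole is at x = 0, y = -40 mm plus the carriage joint value. In the hidden hole the pin first drops 3 mm onto a stiff plug and blocks the carriage; about 4 N pushes the plug down, it stays down, and the pin sinks 11 mm more until its collar is flat on the carriage.
- dispenser: White plastic pump dispenser, 64 mm across, 164 mm tall, standing; origin under its centre. To be left alone.
- compact: Silver aluminium compact, closed, 72 mm across, 17 mm high; origin under its centre. To be left alone.
- dish: Terracotta dish, 96 mm across, 26 mm high; origin under its centre. To be left alone.
- comb: Purple comb lying flat, 38 x 170 x 5 mm, long along its y; origin under its centre. To be left alone.
- varnish: Small amber jar of varnish, 32 mm across, 65 mm high; origin under its centre. To be left alone.
- cream: White cream jar, 64 mm across, 45 mm high; origin under its centre. To be left alone.
Mind the look-alikes: they are no part of the job. Of the things that look like the part that bears pin_head, the smallest one is meant.

How it is judged:
By the outcome, as a careful person would: the job done as asked, in the order asked, and still so for the second after the job is handed in, with the robot touching nothing.
It also fails if it takes over 67 s, if anything falls off the work surface, if the arm or the gripper's body presses on something with over 40 N, if the wrist force passes 120 N, or if a joint passes its speed limit or range.

## Robot

A 6-joint arm with a two-finger parallel gripper is mounted at the origin on the work surface. World frame = base frame: x ahead of the robot, y to its left, z up, the work surface at z = 0. Lengths are in mm, angles in rad, forces in N, time in s.
With the tool pointing down it reaches from about 300 to 750 mm from the base axis. Payload 8.5 kg.
Tool frame: the origin (TCP) lies on the centre line of the jaws, within the pads' length; the fingertips stand 8 mm ahead of it and the grasp point (between the pads) lies 11 mm behind it; z points along the fingers, y is the line along which they close (so a half turn about z gives the same grasp; the last joint's range is limited). The gripper opens to 88 mm and grips with 3 to 60 N. Pads are 18 mm wide; open, the fingers measure 123 mm over their backs; the gripper's body (75 mm by 187 mm) begins 45 mm behind the grasp point.
Start: joints at [1.064, 0.381, 1.297, -0, 1.464, -0.215], TCP at [158.214, 526.734, 246.748] pointing down, gripper open.
Joint ranges: [-3.11, 3.11], [-0.89, 2.33], [0.22, 2.48], [-1.42, 4.56], [0.17, 2.85], [-2.88, 2.88]. Speed limits (rad/s): [2.39, 2.39, 3.14, 3.14, 3.14, 3.14].

## Interface

Orientations are given as a 3x3 rotation matrix whose columns are the frame's x, y, z axes.
In Python, from rig import * gives the robot as it stands. The module is installed in compiled form; this text tells all that it offers.
- The arm moves only by the tool drive_tool, never from a script. Its argument "steps" is a list of rows, each an object with "xyz": the shift along the tool's x, y, z in mm, a list of three; "rot": the turn, a rotation vector about the tool's x, y, z in degrees, a list of three; "fingers": the finger opening in mm, from 0 to 88.1. In form: [{"xyz": [dx, dy, dz], "rot": [wx, wy, wz], "fingers": fingers}, ...]. A call has 1 to 20 rows; each row is the pose to reach, as a shift and turn from the pose commanded when the call began, along the tool's axes at that moment; what a row does not reach only later rows make up. A row lasts 1/12 s, in which the tool goes at most 41.7 mm and 7.16 degrees, less where a joint would pass 70% of its speed; a pose out of reach is approached as far as the arm can. A call with a gripper value outside its range is refused whole. The fingers move at their own pace and stop on an object; "force" is the grip in N (left out, the last holds). Time passes only in rows, so rows that repeat a pose let the fingers close. It gives the time, the measured TCP pose, the force, the opening and the grip force at its end, in the units of the state.
- get_obs(): the state, without advancing time (a new reading comes with each control period).
- camera(name): name is "scene" or "side" or "wrist"; returns the picture (420x560x3 uint8, red, green, blue); there is no depth.
- get_calibration(name): a dict with "fx", "fy", "cx", "cy" (pixels), "world_to_cam" (4x4, takes a point from world to camera coordinates). Camera axes: x right, y down, z forward; pixel columns grow to the right and rows downward; lengths in mm; the calibration is good to about 2 mm. The wrist camera is an equidistant fisheye: a pixel r from the principal point sees the ray r / f radians off the axis. A picture is of the moment at which its call begins: read the wrist's pose just before it. get_calibration takes no time and is no camera call; for the wrist camera it gives the pose at the moment of the call.
- finish_job(): hands the job in; it is judged then, once.
The state is a dict: "time_s": time; "qpos": joint angles; "joint_velocities": joint speeds; "joint_efforts": joint torques, N m; "position": TCP position; "tool_rot": TCP orientation; "wrist_force": force on the tool from outside, world axes, zero at the start; "wrist_torque": the same for the moment, N m; "finger_gap": finger opening in mm; "finger_force": force on a finger pad.
Only numpy, scipy, OpenCV 4.12 (cv2) and the standard library are available. Lean on these libraries where they do the work, as an engineer would, in place of code of your own. Each camera call takes 0.05 s, during which the arm holds its last target. There are 200 camera calls.

## Working session

There is one attempt and no reset: what is moved stays moved. The work goes in short steps, Python scripts to look and compute and a tool call to move; the robot and the scene stay as the last step left them, time stands still between calls to the robot, and variables do not carry over. Pictures are saved under pics/ and viewed, at most 10 in all, crops included, and the job is handed in when it is done.

Besides the shell and the picture viewer there is one more tool, called after "Request:" as name([rows], argument=value, ...), one row to a line, values as JSON. drive_tool: Moves the arm, as the interface text tells. Its arguments: {"type":"object","properties":{"steps":{"type":"array","items":{"type":"object","properties":{"xyz":{"type":"array","items":{"type":"number"}},"rot":{"type":"array","items":{"type":"number"}},"fingers":{"type":"number"}}}},"force":{"type":"number"}},"required":["steps"]}

```bash
mkdir -p pics
python3 - <<'E'
from rig import *
import cv2,numpy as np
o=get_obs();print(o)
ims=[camera(n) for n in("scene","side","wrist")]
for n,i in zip(("scene","side","wrist"),ims):
    cv2.imwrite(f"pics/{n}0.png",i[:,:,::-1]); c=get_calibration(n);print(n,c)
E
```

```text
{'time_s': 0.0, 'qpos': array([ 1.06369082e+00,  3.81165202e-01,  1.29827234e+00,  2.39523737e-05,
        1.46362957e+00, -2.15306153e-01]), 'joint_velocities': array([ 0.00201769,  0.0011134 ,  0.00048699, -0.0013778 , -0.00037428,
       -0.00192902]), 'joint_efforts': array([-1.45764461e-03, -4.37917721e+01, -2.24557614e+01,  7.12553342e-02,
        3.52117571e-02, -1.35431542e-04]), 'position': array([158.07992298, 526.4952938 , 246.15040854]), 'tool_rot': array([[-9.57726928e-01,  2.87677926e-01, -7.36887404e-04],
       [ 2.87678671e-01,  9.57726136e-01, -1.27733805e-03],
       [ 3.38274365e-04, -1.43532783e-03, -9.99998913e-01]]), 'wrist_force': array([ 0.20434916, -0.02789328, -0.84069911]), 'wrist_torque': array([ 0.02878378, -0.00157427,  0.02536308]), 'finger_force': 0.0, 'finger_gap': 88.06959813000633}
scene {'fx': 483.3036386819923, 'fy': 483.3036386819923, 'cx': 283.42201296805604, 'cy': 206.11042914701392, 'world_to_cam': array([[ 8.19071045e-01,  5.73530637e-01, -1.36100020e-02,
        -4.21991903e+02],
       [ 3.41583039e-01, -5.06607277e-01, -7.91624971e-01,
  
[... 429 characters left out ...]
 -4.61250274e-01, -8.59476607e-01,
         1.52230570e+02],
       [ 4.03842113e-01,  7.58929891e-01, -5.10819898e-01,
         1.02785052e+03],
       [ 0.00000000e+00,  0.00000000e+00,  0.00000000e+00,
         1.00000000e+00]])}
wrist {'fx': 325.19226210127806, 'fy': 325.19226210127806, 'cx': 282.7478764213777, 'cy': 212.77185073814354, 'world_to_cam': array([[ 2.87259337e-01,  9.57850994e-01, -1.88299553e-03,
        -5.48636086e+02],
       [ 9.07316622e-01, -2.71472933e-01,  3.21059174e-01,
        -4.38946185e+01],
       [ 3.07015667e-01, -9.39357188e-02, -9.47057264e-01,
         3.90616443e+02],
       [ 0.00000000e+00,  0.00000000e+00,  0.00000000e+00,
         1.00000000e+00]])}
```

View pics/scene0.png

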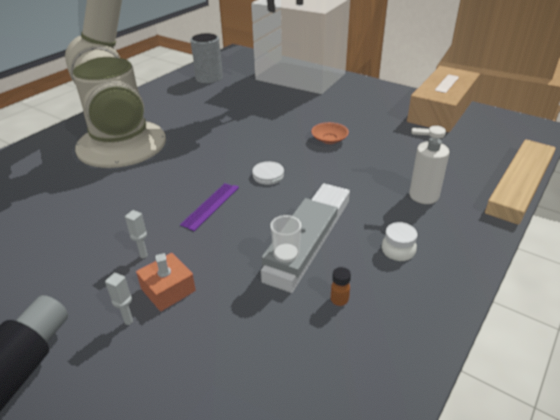

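View pics/side0.png

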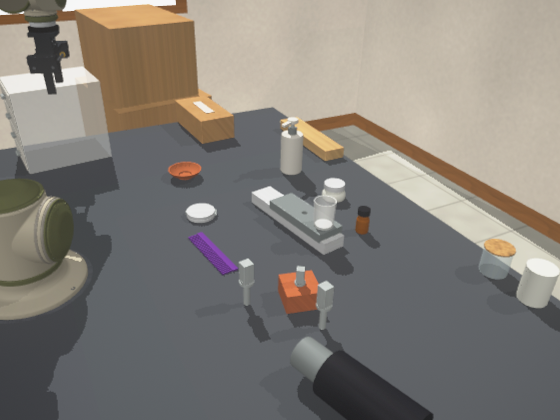

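View pics/wrist0.png

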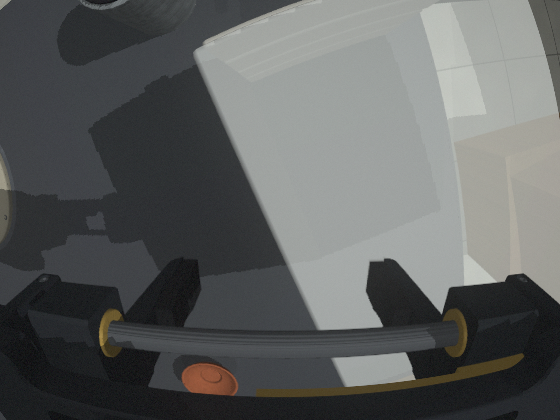

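Pin candidates:
- Scene (163,266), side (300,277): a small steel pin in the terracotta block.
- Scene (137,228), side (247,275): a larger free-standing look-alike.
- Scene (120,292), side (325,298): a larger free-standing look-alike.

I choose the smallest, the one in the block. The rail and carriage are at scene (308,235) and side (297,217). I'll check with close crops.

```bash
cat > h.py <<'E'
import numpy as np,cv2
from rig import *
def ray(n,u,v,c=None):
    c=c or get_calibration(n);W=np.array(c["world_to_cam"]);R,t=W[:3,:3],W[:3,3]
    x,y=(u-c["cx"])/c["fx"],(v-c["cy"])/c["fy"]
    if n=="wrist":
        r=np.hypot(x,y);d=np.array([x/r*np.sin(r),y/r*np.sin(r),np.cos(r)]) if r>0 else np.array([0,0,1.])
    else: d=np.array([x,y,1.])
    d=R.T@d;return -R.T@t,d/np.linalg.norm(d)
def onz(n,u,v,z,c=None):
    o,d=ray(n,u,v,c);return o+d*(z-o[2])/d[2]
def tri(rs):
    A=np.zeros((3,3));b=np.zeros(3)
    for o,d in rs:
        P=np.eye(3)-np.outer(d,d);A+=P;b+=P@o
    p=np.linalg.solve(A,b);return p,[np.linalg.norm((np.eye(3)-np.outer(d,d))@(p-o)) for o,d in rs]
E
python3 - <<'E'
import cv2,numpy as np
s=cv2.imread("pics/scene0.png");d=cv2.imread("pics/side0.png")
def cr(i,x,y,w,h,k):return cv2.resize(i[y:y+h,x:x+w],None,fx=k,fy=k,interpolation=cv2.INTER_CUBIC)
a=np.hstack([cr(s,125,240,80,75,4),cr(s,255,180,100,75*1,4)])
b=np.hstack([cr(d,265,250,80,75,4),cr(d,245,180,100,75,4)])
cv2.imwrite("pics/crop1.png",np.vstack([a,b]))
E
```

```text
(no output)
```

View pics/crop1.png

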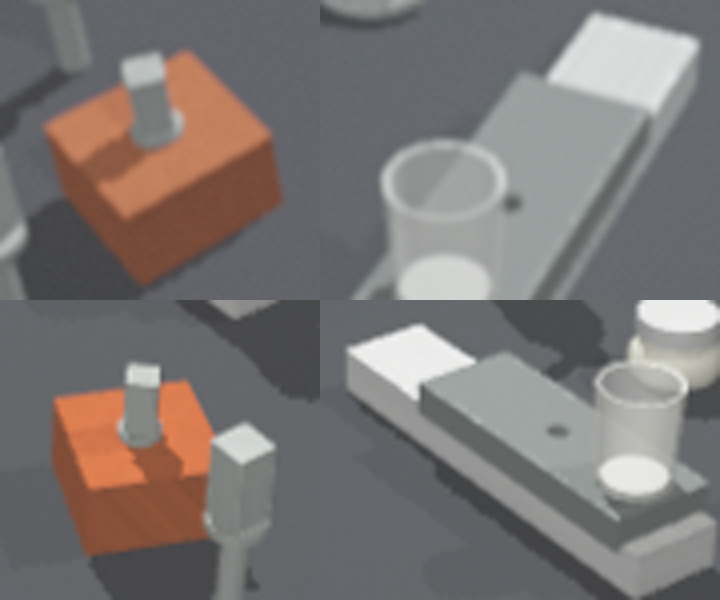

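The crop shows the chosen pin seated in the block, clearly smaller than its neighbours. The guide hole is at scene (303,231) and side (304,213), with the cup on the near side.

Run:
```python
from h import *
np.set_printoptions(precision=1,suppress=True)
S=lambda x,y,ox,oy:(ox+(x+.5)/4-.5,oy+(y+.5)/4-.5)
A=lambda x,y:S(x,y,125,240); B=lambda x,y:S(x-320,y,255,180); C=lambda x,y:S(x,y-300,265,250); D=lambda x,y:S(x-320,y-300,245,180)
print("head",tri([ray("scene",*A(145,68)),ray("side",*C(143,375))]),onz("scene",*A(145,68),78),onz("side",*C(143,375),78))
print("hole",tri([ray("scene",*B(513,203)),ray("side",*D(558,431))]),onz("scene",*B(513,203),48),onz("side",*D(558,431),48))
def ang(n,p,q,z):
    v=onz(n,*q,z)-onz(n,*p,z);return np.degrees(np.arctan2(v[1],v[0])),np.linalg.norm(v)
print("head ang",ang("scene",A(122,62),A(160,53),78),ang("scene",A(130,84),A(167,75),78),ang("scene",A(122,62),A(130,84),78),ang("scene",A(160,53),A(167,75),78))
print(ang("side",C(128,363),C(160,366),78),ang("side",C(125,385),C(158,387),78),ang("side",C(128,363),C(125,385),78))
print("block",ang("scene",A(45,128),A(187,52),42),ang("scene",A(187,52),A(272,134),42),ang("side",C(52,400),C(190,383),42),ang("side",C(52,400),C(90,489),42))
print("deck",ang("scene",B(525,73),B(650,112),48),ang("scene",B(540,300),B(650,112),48),ang("side",D(420,385),D(505,352),48),ang("side",D(420,385),D(615,520),48),ang("side",D(505,352),D(708,485),48))
print("rail",ang("scene",B(597,13),B(698,40),30),ang("side",D(348,349),D(420,325),30),ang("side",D(348,349),D(632,560),30))
for n,p in(("scene",B(597,13)),("scene",B(698,40)),("side",D(348,349)),("side",D(420,325)),("side",D(632,560))): print(onz(n,*p,30))
print("lookalikes base",onz("scene",142,255,0),onz("scene",126,322,0),onz("side",247,303,0),onz("side",323,327,0))
print("lookalike tops",tri([ray("scene",135,215),ray("side",246,264)]),tri([ray("scene",118,281),ray("side",325,288)]))
```

```text
head (array([ 471.9, -292.6,   77.1]), [np.float64(1.0364856064361565), np.float64(1.0364856064360375)]) [ 471.9 -292.    78. ] [ 471.  -295.1   78. ]
hole (array([611. , -72.7,  45.8]), [np.float64(0.7961297176568065), np.float64(0.7961297176567365)]) [611.9 -73.8  48. ] [608.6 -77.2  48. ]
head ang (np.float64(54.43891616846116), np.float64(15.784600858363428)) (np.float64(54.713109641894874), np.float64(15.19430608848192)) (np.float64(-30.25428136033761), np.float64(14.547283041056675)) (np.float64(-32.5623532138094), np.float64(14.431977897779925))
(np.float64(-34.72283639825137), np.float64(15.520237587509277)) (np.float64(-31.569198274186846), np.float64(15.718080617059547)) (np.float64(-124.32371133669388), np.float64(17.319386016096395))
block (np.float64(76.6727623176919), np.float64(70.11840022749742)) (np.float64(-13.38164491286483), np.float64(68.88234267021389)) (np.float64(-14.963131950313468), np.float64(71.73246400706967)) (np.float64(-102.59060237942016), np.float64(68.6821406540822))
deck (np.float64(6.134360476237508), np.float64(68.86507471763326)) (np.float64(100
[... 161 characters left out ...]
.59738631608047)) (np.float64(-81.18032657610019), np.float64(190.12478980607767))
rail (np.float64(8.345128911077648), np.float64(58.2387380972108)) (np.float64(9.228115923636311), np.float64(58.72986497250745)) (np.float64(-82.11569689545296), np.float64(290.0601552120333))
[551.4 102.4  30. ]
[609.  110.9  30. ]
[551.9  97.9  30. ]
[609.8 107.3  30. ]
[ 591.7 -189.5   30. ]
lookalikes base [ 367.1 -258.8    0. ] [ 467.5 -383.5    0. ] [ 374.1 -259.2    0. ] [ 473.9 -382.     0. ]
lookalike tops (array([ 373.2, -256.8,   96.9]), [np.float64(1.8306777961455387), np.float64(1.830677796145586)]) (array([ 472. , -378.3,   93.1]), [np.float64(1.260285944717293), np.float64(1.2602859447173802)])
```

Head is at about (471.5, -293.5) with side normals at about 56° and -33°. The guide hole is at about (610, -75.5), and rail +y points at about 98.5°. I'll move above the pin with the closing line at 56°.

Request:
drive_tool([
  {"xyz": [-536,-695,40],"rot": [0,0,17],"fingers": 40},
  {"xyz": [-536,-695,40],"rot": [0,0,17],"fingers": 40},
  {"xyz": [-536,-695,40],"rot": [0,0,17],"fingers": 40},
  {"xyz": [-536,-695,40],"rot": [0,0,17],"fingers": 40},
  {"xyz": [-536,-695,40],"rot": [0,0,17],"fingers": 40},
  {"xyz": [-536,-695,40],"rot": [0,0,17],"fingers": 40},
  {"xyz": [-536,-695,40],"rot": [0,0,17],"fingers": 40},
  {"xyz": [-536,-695,40],"rot": [0,0,17],"fingers": 40},
  {"xyz": [-536,-695,40],"rot": [0,0,17],"fingers": 40},
  {"xyz": [-536,-695,40],"rot": [0,0,17],"fingers": 40},
  {"xyz": [-536,-695,40],"rot": [0,0,17],"fingers": 40},
  {"xyz": [-536,-695,40],"rot": [0,0,17],"fingers": 40},
  {"xyz": [-536,-695,40],"rot": [0,0,17],"fingers": 40},
  {"xyz": [-536,-695,40],"rot": [0,0,17],"fingers": 40},
  {"xyz": [-536,-695,40],"rot": [0,0,17],"fingers": 40},
  {"xyz": [-536,-695,40],"rot": [0,0,17],"fingers": 40},
  {"xyz": [-536,-695,40],"rot": [0,0,17],"fingers": 40},
  {"xyz": [-536,-695,40],"rot": [0,0,17],"fingers": 40},
  {"xyz": [-536,-695,40],"rot": [0,0,17],"fingers": 40},
  {"xyz": [-536,-695,40],"rot": [0,0,17],"fingers": 40},
], force=20)

```text
time_s: 1.82
position: [455.7, -253.0, 208.4]
tool_rot: [[-0.831, 0.556, -0.0], [0.556, 0.831, 0.0], [0.001, 0.0, -1.0]]
wrist_force: [0.8, -0.2, 1.2]
finger_gap: 40.2
finger_force: 0.0
```

Request:
drive_tool([
  {"xyz": [-20,-15,20],"fingers": 40},
  {"xyz": [-20,-15,20],"fingers": 40},
  {"xyz": [-20,-15,20],"fingers": 40},
  {"xyz": [-20,-15,20],"fingers": 40},
  {"xyz": [-20,-15,20],"fingers": 40},
])

```text
schema error: expected keys xyz, rot, fingers
```

Run:
```python
from h import *
np.set_printoptions(precision=4,suppress=True)
o=get_obs();c=get_calibration("wrist");i=camera("wrist")
print(o["position"],o["tool_rot"],o["wrist_force"])
cv2.imwrite("pics/w1.png",i[:,:,::-1]);np.save("w1.npy",c,allow_pickle=True)
W=c["world_to_cam"]
def proj(p):
    q=W[:3,:3]@p+W[:3,3];r=np.arctan2(np.hypot(q[0],q[1]),q[2]);a=np.arctan2(q[1],q[0]);return c["cx"]+c["fx"]*r*np.cos(a),c["cy"]+c["fy"]*r*np.sin(a)
print(proj(np.array([471.5,-293.5,78])), proj(np.array([610,-75.5,48.])))
```

```text
[ 455.6575 -252.9752  208.4382] [[-0.8315  0.5556 -0.0004]
 [ 0.5556  0.8315  0.0004]
 [ 0.0005  0.0001 -1.    ]] [ 0.7503 -0.2371  1.2176]
(np.float64(255.99168536280226), np.float64(243.16862732575308)) (np.float64(489.16092637362465), np.float64(223.57563745812672))
```

View pics/w1.png

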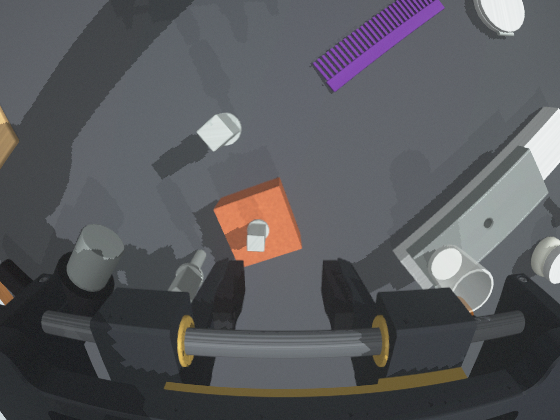

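The wrist picture shows the chosen pin head at (256,243), two larger decoys at (215,132) and (190,275), and the guide hole at (488,223). All of these match my predictions. Next I refine with masks from this settled pose.

Run:
```python
from h import *
np.set_printoptions(precision=1,suppress=True)
c=get_calibration("wrist");i=camera("wrist");print(get_obs()["position"],np.abs(get_obs()["joint_velocities"]).max())
hsv=cv2.cvtColor(i,cv2.COLOR_RGB2HSV)
k=i[225:260,238:275];g=cv2.cvtColor(i,cv2.COLOR_RGB2GRAY)
s=hsv[225:260,238:275,1]<70
print("gray of low-sat in pin roi");
for r in range(0,35): print(225+r,"".join(f"{g[225+r,238+cc]:4d}" if s[r,cc] else "   ." for cc in range(4,34)))
# guide hole: darkest blob near (488,223)
h=g[210:236,475:502]; m=(h<np.median(h)-35).astype(np.uint8)
n,l,st,ce=cv2.connectedComponentsWithStats(m);print(st,ce+[475,210])
for j in range(1,n):print(onz("wrist",*(ce[j]+[475,210]),48,c))
```

```text
[ 456.5 -255.6  207.5] 0.11199961736698118
gray of low-sat in pin roi
225    .   .   .   .   .   .   .   .   . 128 126 134 138 137 140 141 140 139 139 140 140 137 138 137 138 140 140 150 203 219
226    .   .   .   .   .   .   .   .   . 127 131 135 138 138 139 140 140 139 140 138 139 137 136 140 141 139 139 149 207 221
227    .   .   .   .   .   .   .   .   . 127 134 136 139 140 141 142 139 140 141 140 140 138 137 140 138 139 140 148 208 222
228    .   .   .   .   .   .   .   .   .   . 134 137 138 139 140 140 140 140 141 141 138 136 137 139 140 141 143 150 205 221
229    .   .   .   .   .   .   .   .   .   . 127 131 133 136 139 139 139 139 124 134 137 136 137 141 140 139 145 149 207 220
230    .   .   .   .   .   .   .   .   . 144 188 202 205 206 201 195 191 186 179 177 165 159 160 162 154 150 150 150 205 221
231    .   .   .   .   .   .   .   .   . 156 201 216 218 218 216 214 214 213 214 212 205 204 207 209 206 198 206 168 205 200
232    .   .   .   .   .   .   .   .   . 157 203 217 219 217 215 216 216 216 215 212 210 214 217 218 214 215 215 173 184   .
233    .   .   .   .   .   .  
[... 2742 characters left out ...]
 .   .   .   .   .   .   .   .   .   .   .   .   .   .   .   .   .   .   .   .   .   .   .   .   .   .
256    .   .   .   .   .   .   .   .   .   .   .   .   .   .   .   .   .   .   .   .   .   .   .   .   .   . 121 108 103 103
257    .   .   .   .   .   .   .   .   .   .   .   .   .   .   .   .   .   .   .   .   .   .   . 116 105 104 104 104 103 104
258    .   .   .   .   .   .   .   .   .   .   .   .   .   .   .   .   .   .   .   . 117 107 106 105 105 103 103 104 104 104
259    .   .   .   .   .   .   .   .   .   .   .   .   .   .   .   .   . 120 109 102 103 104 104 102 101 103 104 105 102 103
[[  0   0  27  26 625]
 [ 13   3  10  10  77]] [[487.4 223.1]
 [492.6 217.7]]
[607.8 -76.4  48. ]
```

Run:
```python
from h import *
np.set_printoptions(precision=2,suppress=True)
c=get_calibration("wrist");i=camera("wrist");o=get_obs();print(o["position"],np.abs(o["joint_velocities"]).max())
print(o["tool_rot"])
g=cv2.cvtColor(i,cv2.COLOR_RGB2GRAY)
m=np.zeros_like(g);m[222:252,242:276]=(g[222:252,242:276]>190)
n,l,st,ce=cv2.connectedComponentsWithStats(m);j=1+np.argmax(st[1:,4]);print(st[j],ce[j])
P=np.array([onz("wrist",x,y,78,c)[:2] for y,x in zip(*np.where(l==j))])
print("head",P.mean(0),cv2.minAreaRect(P.astype(np.float32)))
R=o["tool_rot"]; y=R[:2,1]; print("tool y yaw",np.degrees(np.arctan2(y[1],y[0])))
h=g[200:236,470:512]; mm=(h<110).astype(np.uint8)
n,l,st,ce=cv2.connectedComponentsWithStats(mm);print(st[1:])
for j in range(1,n):
  if st[j,4]>20:print(ce[j]+[470,200],onz("wrist",*(ce[j]+[470,200]),48,c))
```

```text
[ 455.64 -252.9   207.68] 0.06407898748171846
[[-0.83  0.56 -0.  ]
 [ 0.56  0.83  0.  ]
 [ 0.    0.   -1.  ]]
[249 234  17  16 253] [257.49 241.29]
head [ 471.16 -293.83] ((471.026123046875, -294.33026123046875), (14.45669174194336, 14.883166313171387), 54.919349670410156)
tool y yaw 56.127073920990746
[[ 0  0  7  6 27]
 [16 16  9 10 61]
 [38 33  4  3  9]]
[472.07 201.85] [572.85 -90.15  48.  ]
[489.98 220.23] [607.37 -76.87  48.  ]
```

Request:
drive_tool([
  {"xyz": [-18,-13,20],"rot": [0,0,0],"fingers": 40},
  {"xyz": [-36,-25.5,40],"rot": [0,0,0],"fingers": 40},
  {"xyz": [-36,-25.5,70],"rot": [0,0,0],"fingers": 40},
  {"xyz": [-36,-25.5,100],"rot": [0,0,0],"fingers": 40},
  {"xyz": [-36,-25.5,120],"rot": [0,0,0],"fingers": 40},
  {"xyz": [-36,-25.5,120],"rot": [0,0,0],"fingers": 40},
  {"xyz": [-36,-25.5,120],"rot": [0,0,0],"fingers": 40},
  {"xyz": [-36,-25.5,120],"rot": [0,0,0],"fingers": 40},
])

```text
time_s: 2.63
position: [471.8, -291.9, 90.4]
tool_rot: [[-0.832, 0.555, 0.002], [0.555, 0.832, -0.001], [-0.002, -0.0, -1.0]]
wrist_force: [-0.2, 0.3, 0.7]
finger_gap: 39.8
finger_force: 0.0
```

Run:
```python
from h import *
i=camera("wrist");j=camera("scene");k=camera("side")
cv2.imwrite("pics/w2.png",np.hstack([cv2.resize(i,(440,330)),np.vstack([cv2.resize(j[225:325,90:240],(330,220)),cv2.resize(k[220:320,230:380],(330,220))])[:330]])[:,:,::-1])
o=get_obs();print(o["position"],o["wrist_force"])
```

```text
[ 471.73935837 -292.20632079   90.38608909] [-0.34986971  1.06431045  0.50531945]
```

View pics/w2.png

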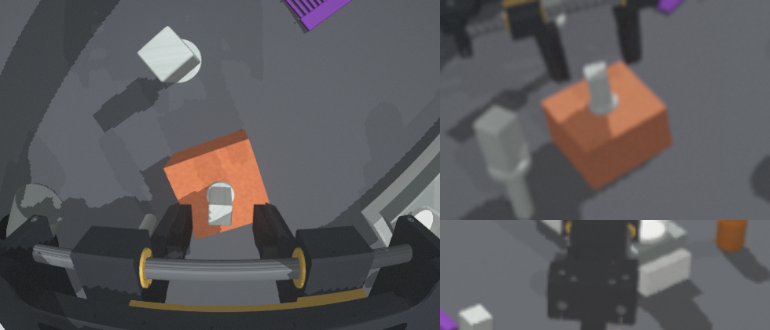

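The picture shows the head at about (221,205), centred between the fingertips. The neighbours are clear of the fingers. Next I descend and close.

Request:
drive_tool([
  {"xyz": [-1,-1,16],"rot": [0,0,0],"fingers": 40},
  {"xyz": [-1,-1,32],"rot": [0,0,0],"fingers": 40},
  {"xyz": [-1,-1,32],"rot": [0,0,0],"fingers": 40},
  {"xyz": [-1,-1,32],"rot": [0,0,0],"fingers": 40},
  {"xyz": [-1,-1,32],"rot": [0,0,0],"fingers": 10},
  {"xyz": [-1,-1,32],"rot": [0,0,0],"fingers": 10},
  {"xyz": [-1,-1,32],"rot": [0,0,0],"fingers": 10},
  {"xyz": [-1,-1,32],"rot": [0,0,0],"fingers": 10},
  {"xyz": [-1,-1,32],"rot": [0,0,0],"fingers": 10},
  {"xyz": [-1,-1,32],"rot": [0,0,0],"fingers": 10},
  {"xyz": [-1,-1,32],"rot": [0,0,0],"fingers": 10},
  {"xyz": [-1,-1,32],"rot": [0,0,0],"fingers": 10},
], force=30)

```text
time_s: 3.78
position: [471.7, -293.6, 57.4]
tool_rot: [[-0.832, 0.555, 0.001], [0.555, 0.832, -0.001], [-0.001, -0.0, -1.0]]
wrist_force: [-1.1, -0.3, 5.6]
finger_gap: 15.6
finger_force: 30.0
```

Gripped, with the gap at 15.6 mm. I lift straight up, then carry the pin over to the guide hole while turning the closing line across the rail.

Request:
drive_tool([
  {"xyz": [0,0,-20],"rot": [0,0,0],"fingers": 10},
  {"xyz": [0,0,-50],"rot": [0,0,0],"fingers": 10},
  {"xyz": [0,0,-80],"rot": [0,0,0],"fingers": 10},
  {"xyz": [0,0,-110],"rot": [0,0,0],"fingers": 10},
  {"xyz": [0,0,-132],"rot": [0,0,0],"fingers": 10},
  {"xyz": [1,28,-132],"rot": [0,0,6],"fingers": 10},
  {"xyz": [2,56,-132],"rot": [0,0,12],"fingers": 10},
  {"xyz": [3,84,-132],"rot": [0,0,18],"fingers": 10},
  {"xyz": [3,112,-132],"rot": [0,0,24],"fingers": 10},
  {"xyz": [4,140,-132],"rot": [0,0,30],"fingers": 10},
  {"xyz": [5,168,-132],"rot": [0,0,36],"fingers": 10},
  {"xyz": [6,196,-132],"rot": [0,0,42],"fingers": 10},
  {"xyz": [7,224,-132],"rot": [0,0,48],"fingers": 10},
  {"xyz": [7,245,-132],"rot": [0,0,48],"fingers": 10},
  {"xyz": [7,256,-132],"rot": [0,0,48],"fingers": 10},
  {"xyz": [7,256,-110],"rot": [0,0,48],"fingers": 10},
  {"xyz": [7,256,-85],"rot": [0,0,48],"fingers": 10},
  {"xyz": [7,256,-72],"rot": [0,0,48],"fingers": 10},
  {"xyz": [7,256,-72],"rot": [0,0,48],"fingers": 10},
  {"xyz": [7,256,-72],"rot": [0,0,48],"fingers": 10},
])

```text
time_s: 5.45
position: [607.6, -77.1, 128.7]
tool_rot: [[-0.144, 0.99, -0.001], [0.99, 0.144, 0.0], [0.0, -0.001, -1.0]]
wrist_force: [0.8, 0.3, -0.5]
finger_gap: 16.1
finger_force: 30.0
```

Run:
```python
from h import *
np.set_printoptions(precision=2,suppress=True)
camera("side");camera("side")
o=get_obs();print(o["position"],o["tool_rot"],o["wrist_force"],o["finger_gap"],np.abs(o["joint_velocities"]).max())
c=get_calibration("wrist");np.save("w3.npy",c,allow_pickle=True)
i=camera("wrist");j=camera("scene");k=camera("side")
for n,p in zip("wsd",(i,j,k)):cv2.imwrite(f"pics/{n}3.png",p[:,:,::-1])
b,a=j[190:260,260:350],k[170:240,260:350]
z=lambda q:cv2.resize(q,(385,300),interpolation=cv2.INTER_CUBIC)
cv2.imwrite("pics/m3.png",np.hstack([i[200:350,180:380].repeat(4,0).repeat(2,1)[:600],np.vstack([z(b),z(a)])])[:,:,::-1])
```

```text
[608.27 -77.13 130.03] [[-0.14  0.99  0.  ]
 [ 0.99  0.14 -0.  ]
 [-0.    0.   -1.  ]] [ 0.35  0.22 -0.26] 15.852210648116156 0.00703123493089126
```

View pics/m3.png

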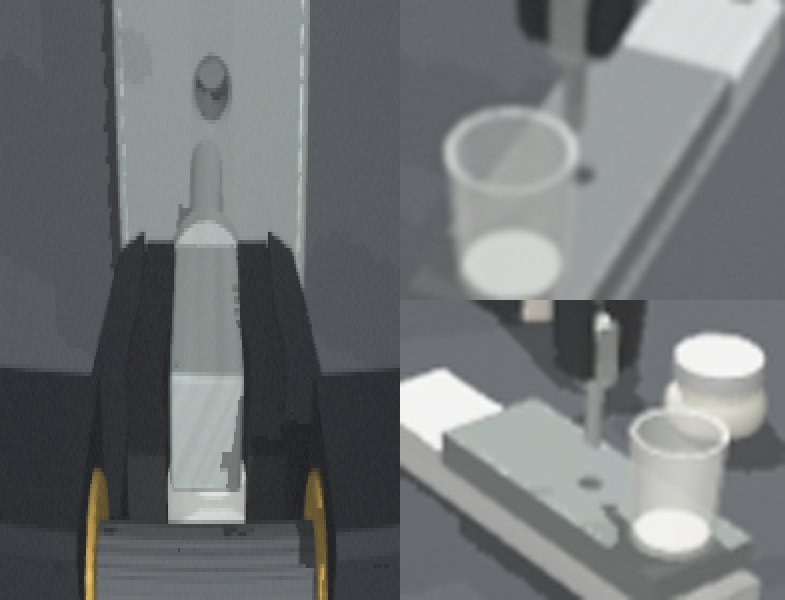

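The picture shows the pin hanging upright about 26 mm above the deck. In the wrist view the hole is at about (286,222) and the tip at about (283,237). In the side view the hole is at (304.6,212.7) and the tip at (305.3,204). I compute the offset next.

Run:
```python
from h import *
np.set_printoptions(precision=2,suppress=True)
c=np.load("w3.npy",allow_pickle=True).item()
i=cv2.cvtColor(cv2.imread("pics/w3.png"),cv2.COLOR_BGR2GRAY)
h=i[208:236,274:300];m=(h<np.median(h)-22).astype(np.uint8)
n,l,st,ce=cv2.connectedComponentsWithStats(m);print(np.median(h),st[1:],ce[1:]+[274,208])
print("hole rough",onz("wrist",286,222,48,c))
for r in range(232,258,2):
    print(r,i[r,264:304])
R=get_obs()["tool_rot"];p=get_obs()["position"];zt=p[2]-55.4
for q in((283,235),(283,236.5)):
    print("tip w",q,onz("wrist",*q,zt,c))
print("side",onz("side",305.3,204.1,zt),onz("side",304.6,212.7,48),"scene hole",onz("scene",303.2,230.6,48),p)
```

```text
147.0 [[  3   6  19  16 242]] [[285.62 221.45]]
hole rough [609.95 -74.91  48.  ]
232 [150 149 149 150 150 150 147 149 151 148 151 147 149 147 148 147 147 149
 149 150 152 153 152 150 148 147 146 146 146 146 148 148 150 149 149 150
 150 149 151 150]
234 [148 150 150 151 151 151 149 150 150 151 151 148 147 148 147 148 150 147
 145 147 148 149 149 148 147 148 146 148 148 147 146 148 149 151 151 150
 151 151 149 150]
236 [149 150 151 150 151 149 148 150 149 152 151 148 147 143 135 131 135 136
 140 141 142 144 145 144 143 148 148 149 148 147 148 149 148 152 149 150
 150 148 150 150]
238 [150 150 149 150 150 149 150 149 152 150 149 148 126 121 126 133 135 137
 139 140 140 143 145 141 140 139 145 147 149 148 149 146 147 149 149 149
 150 149 150 151]
240 [150 150 147 149 149 148 150 150 150 150 151 129 117 122 127 131 135 138
 139 140 142 142 143 143 142 136 133 143 148 147 147 148 147 150 152 151
 150 149 147 150]
242 [149 150 151 149 150 150 151 150 149 150 149 120 112 122 129 134 136 138
 137 140 140 141 141 141 139 134 127 144 147 146 147 146 146 151 149 150
 149 149 151 149]
244 [149 1
[... 652 characters left out ...]
 152 148]
252 [148 148 148 152 150 122 105 107 110 108 105 110 121 130 133 136 138 138
 139 141 143 144 143 143 138 132 122 134 145 148 148 147 148 149 150 150
 149 149 150 150]
254 [149 148 149 149 149 121 104 104 115 127 134 136 136 136 134 135 137 139
 139 143 144 145 144 145 144 143 142 142 141 144 146 150 148 147 151 149
 148 147 149 149]
256 [150 148 149 148 121 111 123 130 132 134 136 155 168 179 179 180 181 179
 181 182 184 185 182 181 184 175 156 153 141 139 141 140 142 148 149 148
 149 148 150 148]
tip w (283, 235) [607.61 -74.24  74.51]
tip w (283, 236.5) [607.76 -75.28  74.51]
side [606.86 -83.02  74.51] [608.87 -78.96  48.  ] scene hole [612.7 -74.   48. ] [608.15 -76.85 129.91]
```

Request:
drive_tool([
  {"xyz": [2.3,1.3,8],"rot": [0,0,0],"fingers": 10},
  {"xyz": [2.3,1.3,18],"rot": [0,0,0],"fingers": 10},
  {"xyz": [2.3,1.3,18],"rot": [0,0,0],"fingers": 10},
  {"xyz": [2.3,1.3,18],"rot": [0,0,0],"fingers": 10},
  {"xyz": [2.3,1.3,18],"rot": [0,0,0],"fingers": 10},
])

```text
time_s: 6.12
position: [608.8, -74.1, 110.6]
tool_rot: [[-0.144, 0.99, -0.0], [0.99, 0.144, 0.0], [0.0, -0.0, -1.0]]
wrist_force: [0.8, 0.5, 0.5]
finger_gap: 15.6
finger_force: 30.0
```

Run:
```python
from h import *
np.set_printoptions(precision=2,suppress=True)
o=get_obs();print(o["position"],o["wrist_force"],o["finger_gap"])
c=get_calibration("wrist");np.save("w4.npy",c,allow_pickle=True)
i=camera("wrist");j=camera("scene");k=camera("side")
for n,p in zip("wsd",(i,j,k)):cv2.imwrite(f"pics/{n}4.png",p[:,:,::-1])
z=lambda q,s:cv2.resize(q,s,interpolation=cv2.INTER_CUBIC)
cv2.imwrite("pics/m4.png",np.hstack([z(i[200:275,245:320],(480,480)),np.vstack([z(j[205:245,280:330],(300,240)),z(k[185:225,280:330],(300,240))])])[:,:,::-1])
```

```text
[608.82 -74.13 110.64] [0.8  0.46 0.55] 15.583479028178301
```

View pics/m4.png

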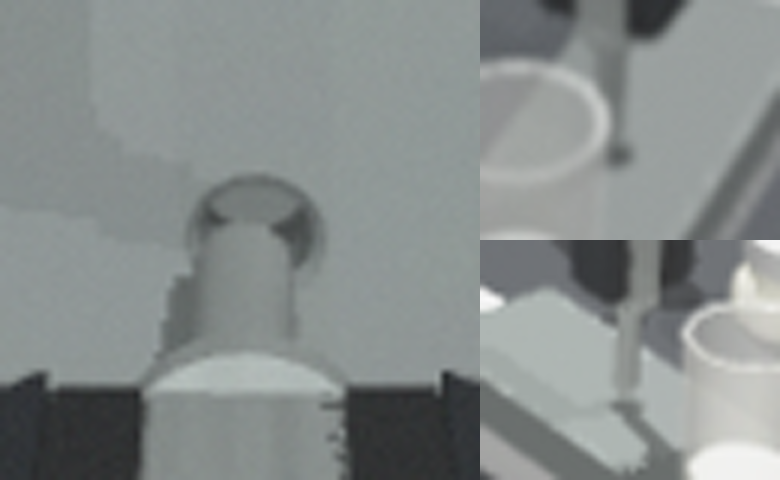

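The tip sits over the hole, about 1 mm to the -y side of the tool axis (wrist crop centre 246 against 256). Along the rail it is centred. I shift +1 mm and go down gently.

Request:
drive_tool([
  {"xyz": [0,1,2],"rot": [0,0,0],"fingers": 10},
  {"xyz": [0,1,4],"rot": [0,0,0],"fingers": 10},
  {"xyz": [0,1,6],"rot": [0,0,0],"fingers": 10},
  {"xyz": [0,1,7.5],"rot": [0,0,0],"fingers": 10},
  {"xyz": [0,1,9],"rot": [0,0,0],"fingers": 10},
  {"xyz": [0,1,10.5],"rot": [0,0,0],"fingers": 10},
  {"xyz": [0,1,10.5],"rot": [0,0,0],"fingers": 10},
])

```text
time_s: 6.85
position: [609.7, -74.0, 100.0]
tool_rot: [[-0.144, 0.99, -0.0], [0.99, 0.144, 0.0], [0.0, -0.0, -1.0]]
wrist_force: [0.7, -0.1, -0.9]
finger_gap: 15.9
finger_force: 30.0
```

Request:
drive_tool([
  {"xyz": [0,0,2],"rot": [0,0,0],"fingers": 10},
  {"xyz": [0,0,4],"rot": [0,0,0],"fingers": 10},
  {"xyz": [0,0,6],"rot": [0,0,0],"fingers": 10},
  {"xyz": [0,0,8],"rot": [0,0,0],"fingers": 10},
  {"xyz": [0,0,10],"rot": [0,0,0],"fingers": 10},
  {"xyz": [0,0,12],"rot": [0,0,0],"fingers": 10},
  {"xyz": [0,0,14],"rot": [0,0,0],"fingers": 10},
  {"xyz": [0,0,16],"rot": [0,0,0],"fingers": 10},
  {"xyz": [0,0,18],"rot": [0,0,0],"fingers": 10},
  {"xyz": [0,0,18],"rot": [0,0,0],"fingers": 10},
  {"xyz": [0,0,18],"rot": [0,0,0],"fingers": 10},
])

```text
time_s: 7.77
position: [609.8, -74.0, 82.2]
tool_rot: [[-0.144, 0.99, -0.0], [0.99, 0.144, 0.0], [0.0, -0.0, -1.0]]
wrist_force: [-0.2, -0.5, -0.4]
finger_gap: 15.4
finger_force: 30.0
```

Request:
drive_tool([
  {"xyz": [0,0,0.8],"rot": [0,0,0],"fingers": 10},
  {"xyz": [0,0,1.6],"rot": [0,0,0],"fingers": 10},
  {"xyz": [0,0,2.4],"rot": [0,0,0],"fingers": 10},
  {"xyz": [0,0,3.2],"rot": [0,0,0],"fingers": 10},
  {"xyz": [0,0,3.6],"rot": [0,0,0],"fingers": 10},
  {"xyz": [0,0,3.9],"rot": [0,0,0],"fingers": 10},
  {"xyz": [0,0,3.9],"rot": [0,0,0],"fingers": 10},
])

```text
time_s: 8.35
position: [609.8, -74.0, 78.4]
tool_rot: [[-0.144, 0.99, -0.0], [0.99, 0.144, -0.0], [-0.0, -0.0, -1.0]]
wrist_force: [-0.1, 0.3, -0.8]
finger_gap: 15.7
finger_force: 30.0
```

Request:
drive_tool([
  {"xyz": [0,0,0.3],"rot": [0,0,0],"fingers": 10},
  {"xyz": [0,0,0.6],"rot": [0,0,0],"fingers": 10},
  {"xyz": [0,0,0.9],"rot": [0,0,0],"fingers": 10},
  {"xyz": [0,0,0.9],"rot": [0,0,0],"fingers": 10},
])

```text
time_s: 8.68
position: [609.8, -74.0, 77.5]
tool_rot: [[-0.144, 0.99, -0.0], [0.99, 0.144, -0.0], [-0.0, -0.0, -1.0]]
wrist_force: [0.6, 0.1, -0.7]
finger_gap: 16.2
finger_force: 30.0
```

Request:
drive_tool([
  {"xyz": [0,0,0.3],"rot": [0,0,0],"fingers": 10},
  {"xyz": [0,0,0.6],"rot": [0,0,0],"fingers": 10},
  {"xyz": [0,0,0.6],"rot": [0,0,0],"fingers": 10},
])

```text
time_s: 8.93
position: [609.9, -74.1, 77.4]
tool_rot: [[-0.144, 0.99, 0.001], [0.99, 0.144, -0.0], [-0.0, 0.0, -1.0]]
wrist_force: [-1.0, -0.2, 4.6]
finger_gap: 15.5
finger_force: 30.0
```

There is light contact with the strip at TCP z 77.4, about 5 N. I slide along rail +y (tool +x) to just short of the search range.

Request:
drive_tool([
  {"xyz": [1,0,0],"rot": [0,0,0],"fingers": 10},
  {"xyz": [2,0,0],"rot": [0,0,0],"fingers": 10},
  {"xyz": [3.5,0,0],"rot": [0,0,0],"fingers": 10},
  {"xyz": [5,0,0],"rot": [0,0,0],"fingers": 10},
  {"xyz": [6.5,0,0],"rot": [0,0,0],"fingers": 10},
  {"xyz": [8,0,0],"rot": [0,0,0],"fingers": 10},
  {"xyz": [9.5,0,0],"rot": [0,0,0],"fingers": 10},
  {"xyz": [11,0,0],"rot": [0,0,0],"fingers": 10},
  {"xyz": [12.5,0,0],"rot": [0,0,0],"fingers": 10},
  {"xyz": [14,0,0],"rot": [0,0,0],"fingers": 10},
  {"xyz": [15,0,0],"rot": [0,0,0],"fingers": 10},
  {"xyz": [15,0,0],"rot": [0,0,0],"fingers": 10},
])

```text
time_s: 9.93
position: [607.9, -59.5, 77.3]
tool_rot: [[-0.144, 0.99, 0.001], [0.99, 0.144, -0.001], [-0.001, 0.001, -1.0]]
wrist_force: [-0.3, -3.4, 4.5]
finger_gap: 15.7
finger_force: 30.0
```

Request:
drive_tool([
  {"xyz": [1,0,0.3],"rot": [0,0,0],"fingers": 10},
  {"xyz": [2,0,0.3],"rot": [0,0,0],"fingers": 10},
  {"xyz": [3,0,0.3],"rot": [0,0,0],"fingers": 10},
  {"xyz": [3,0,0.3],"rot": [0,0,0],"fingers": 10},
])

```text
time_s: 10.27
position: [607.7, -56.7, 77.3]
tool_rot: [[-0.144, 0.99, 0.002], [0.99, 0.144, -0.002], [-0.002, 0.001, -1.0]]
wrist_force: [-0.2, -4.4, 6.6]
finger_gap: 15.5
finger_force: 30.0
```

Request:
drive_tool([
  {"xyz": [1,0,0],"rot": [0,0,0],"fingers": 10},
  {"xyz": [2,0,0],"rot": [0,0,0],"fingers": 10},
  {"xyz": [3,0,0],"rot": [0,0,0],"fingers": 10},
  {"xyz": [3,0,0],"rot": [0,0,0],"fingers": 10},
])

```text
time_s: 10.6
position: [607.2, -53.8, 77.3]
tool_rot: [[-0.144, 0.99, 0.002], [0.99, 0.144, -0.002], [-0.002, 0.001, -1.0]]
wrist_force: [-1.3, -4.3, 6.7]
finger_gap: 15.7
finger_force: 30.0
```

Request:
drive_tool([
  {"xyz": [1,0,0],"rot": [0,0,0],"fingers": 10},
  {"xyz": [2,0,0],"rot": [0,0,0],"fingers": 10},
  {"xyz": [3,0,0],"rot": [0,0,0],"fingers": 10},
  {"xyz": [3,0,0],"rot": [0,0,0],"fingers": 10},
])

```text
time_s: 10.93
position: [606.8, -50.8, 77.3]
tool_rot: [[-0.144, 0.99, 0.002], [0.99, 0.144, -0.002], [-0.002, 0.001, -1.0]]
wrist_force: [-1.1, -5.0, 7.2]
finger_gap: 15.4
finger_force: 30.0
```

Request:
drive_tool([
  {"xyz": [1,0,0],"rot": [0,0,0],"fingers": 10},
  {"xyz": [2,0,0],"rot": [0,0,0],"fingers": 10},
  {"xyz": [3,0,0],"rot": [0,0,0],"fingers": 10},
  {"xyz": [3,0,0],"rot": [0,0,0],"fingers": 10},
])

```text
time_s: 11.27
position: [606.3, -47.8, 77.3]
tool_rot: [[-0.144, 0.99, 0.002], [0.99, 0.144, -0.002], [-0.002, 0.001, -1.0]]
wrist_force: [-0.2, -4.8, 7.3]
finger_gap: 15.8
finger_force: 30.0
```

Request:
drive_tool([
  {"xyz": [1,0,0],"rot": [0,0,0],"fingers": 10},
  {"xyz": [2,0,0],"rot": [0,0,0],"fingers": 10},
  {"xyz": [3,0,0],"rot": [0,0,0],"fingers": 10},
  {"xyz": [3,0,0],"rot": [0,0,0],"fingers": 10},
])

```text
time_s: 11.6
position: [605.9, -44.9, 77.3]
tool_rot: [[-0.144, 0.99, 0.002], [0.99, 0.144, -0.002], [-0.002, 0.001, -1.0]]
wrist_force: [-0.2, -4.5, 7.1]
finger_gap: 15.5
finger_force: 30.0
```

Request:
drive_tool([
  {"xyz": [1,0,0],"rot": [0,0,0],"fingers": 10},
  {"xyz": [2,0,0],"rot": [0,0,0],"fingers": 10},
  {"xyz": [3,0,0],"rot": [0,0,0],"fingers": 10},
  {"xyz": [3,0,0],"rot": [0,0,0],"fingers": 10},
])

```text
time_s: 11.93
position: [605.5, -41.9, 77.3]
tool_rot: [[-0.144, 0.99, 0.002], [0.99, 0.144, -0.002], [-0.002, 0.001, -1.0]]
wrist_force: [-1.1, -5.2, 7.0]
finger_gap: 15.8
finger_force: 30.0
```

Request:
drive_tool([
  {"xyz": [1,0,0],"rot": [0,0,0],"fingers": 10},
  {"xyz": [2,0,0],"rot": [0,0,0],"fingers": 10},
  {"xyz": [3,0,0],"rot": [0,0,0],"fingers": 10},
  {"xyz": [3,0,0],"rot": [0,0,0],"fingers": 10},
])

```text
time_s: 12.27
position: [605.0, -38.9, 77.3]
tool_rot: [[-0.144, 0.99, 0.002], [0.99, 0.144, -0.002], [-0.002, 0.001, -1.0]]
wrist_force: [-0.1, -4.6, 5.8]
finger_gap: 15.5
finger_force: 30.0
```

Request:
drive_tool([
  {"xyz": [1,0,0],"rot": [0,0,0],"fingers": 10},
  {"xyz": [2,0,0],"rot": [0,0,0],"fingers": 10},
  {"xyz": [3,0,0],"rot": [0,0,0],"fingers": 10},
  {"xyz": [3,0,0],"rot": [0,0,0],"fingers": 10},
])

```text
time_s: 12.6
position: [604.5, -35.6, 77.1]
tool_rot: [[-0.144, 0.99, 0.001], [0.99, 0.144, -0.001], [-0.001, 0.001, -1.0]]
wrist_force: [-0.3, -3.1, 6.6]
finger_gap: 16.1
finger_force: 30.0
```

Request:
drive_tool([
  {"xyz": [0.5,0,0],"rot": [0,0,0],"fingers": 10},
  {"xyz": [1,0,0],"rot": [0,0,0],"fingers": 10},
  {"xyz": [1.5,0,0],"rot": [0,0,0],"fingers": 10},
  {"xyz": [1.5,0,0],"rot": [0,0,0],"fingers": 10},
])

```text
time_s: 12.93
position: [604.1, -33.9, 76.7]
tool_rot: [[-0.144, 0.99, 0.001], [0.99, 0.144, -0.0], [-0.0, 0.001, -1.0]]
wrist_force: [0.5, -2.7, 4.1]
finger_gap: 15.8
finger_force: 30.0
```

Request:
drive_tool([
  {"xyz": [0.5,0,0],"rot": [0,0,0],"fingers": 10},
  {"xyz": [1,0,0],"rot": [0,0,0],"fingers": 10},
  {"xyz": [1,0,0],"rot": [0,0,0],"fingers": 10},
])

```text
time_s: 13.18
position: [603.4, -32.4, 76.0]
tool_rot: [[-0.144, 0.99, -0.001], [0.99, 0.144, 0.001], [0.001, -0.001, -1.0]]
wrist_force: [0.6, -0.5, -0.4]
finger_gap: 15.8
finger_force: 30.0
```

The tip has dropped: Fz is about 0 and z fell from 77.3 to 76.0. I move in 1 mm more and ease down towards the plug.

Request:
drive_tool([
  {"xyz": [0.5,0,0.4],"rot": [0,0,0],"fingers": 10},
  {"xyz": [1,0,0.8],"rot": [0,0,0],"fingers": 10},
  {"xyz": [1,0,1.2],"rot": [0,0,0],"fingers": 10},
  {"xyz": [1,0,1.4],"rot": [0,0,0],"fingers": 10},
  {"xyz": [1,0,1.4],"rot": [0,0,0],"fingers": 10},
])

```text
time_s: 13.6
position: [603.5, -31.8, 75.0]
tool_rot: [[-0.144, 0.99, -0.001], [0.99, 0.144, 0.0], [0.0, -0.0, -1.0]]
wrist_force: [-0.3, 0.2, -0.6]
finger_gap: 15.6
finger_force: 30.0
```

Request:
drive_tool([
  {"xyz": [0,0,0.5],"rot": [0,0,0],"fingers": 10},
  {"xyz": [0,0,0.9],"rot": [0,0,0],"fingers": 10},
  {"xyz": [0,0,1.1],"rot": [0,0,0],"fingers": 10},
  {"xyz": [0,0,1.1],"rot": [0,0,0],"fingers": 10},
])

```text
time_s: 13.93
position: [603.7, -31.9, 74.4]
tool_rot: [[-0.144, 0.99, 0.0], [0.99, 0.144, -0.0], [-0.0, 0.0, -1.0]]
wrist_force: [-0.3, 0.8, 3.0]
finger_gap: 15.9
finger_force: 30.0
```

The tip is on the plug after a 3.0 mm drop. I press on slowly.

Request:
drive_tool([
  {"xyz": [0,0,0.3],"rot": [0,0,0],"fingers": 10},
  {"xyz": [0,0,0.6],"rot": [0,0,0],"fingers": 10},
  {"xyz": [0,0,1],"rot": [0,0,0],"fingers": 10},
  {"xyz": [0,0,1.5],"rot": [0,0,0],"fingers": 10},
  {"xyz": [0,0,1.5],"rot": [0,0,0],"fingers": 10},
])

```text
time_s: 14.35
position: [603.7, -31.9, 72.6]
tool_rot: [[-0.144, 0.99, 0.0], [0.99, 0.144, 0.0], [0.0, 0.0, -1.0]]
wrist_force: [-1.7, 0.4, 2.9]
finger_gap: 16.2
finger_force: 30.0
```

Sinking against about 4 N. Home is expected at z of about 63.4.

Request:
drive_tool([
  {"xyz": [0,0,0.8],"rot": [0,0,0],"fingers": 10},
  {"xyz": [0,0,1.6],"rot": [0,0,0],"fingers": 10},
  {"xyz": [0,0,2.4],"rot": [0,0,0],"fingers": 10},
  {"xyz": [0,0,3.2],"rot": [0,0,0],"fingers": 10},
  {"xyz": [0,0,4],"rot": [0,0,0],"fingers": 10},
  {"xyz": [0,0,4.8],"rot": [0,0,0],"fingers": 10},
  {"xyz": [0,0,5.6],"rot": [0,0,0],"fingers": 10},
  {"xyz": [0,0,6.4],"rot": [0,0,0],"fingers": 10},
  {"xyz": [0,0,7.2],"rot": [0,0,0],"fingers": 10},
  {"xyz": [0,0,7.6],"rot": [0,0,0],"fingers": 10},
  {"xyz": [0,0,7.6],"rot": [0,0,0],"fingers": 10},
])

```text
time_s: 15.27
position: [603.7, -31.9, 64.9]
tool_rot: [[-0.144, 0.99, -0.0], [0.99, 0.144, 0.0], [0.0, -0.0, -1.0]]
wrist_force: [-0.7, 0.1, 1.6]
finger_gap: 15.9
finger_force: 30.0
```

Request:
drive_tool([
  {"xyz": [0,0,0.5],"rot": [0,0,0],"fingers": 10},
  {"xyz": [0,0,1],"rot": [0,0,0],"fingers": 10},
  {"xyz": [0,0,1.4],"rot": [0,0,0],"fingers": 10},
  {"xyz": [0,0,1.7],"rot": [0,0,0],"fingers": 10},
  {"xyz": [0,0,2],"rot": [0,0,0],"fingers": 10},
  {"xyz": [0,0,2],"rot": [0,0,0],"fingers": 10},
])

```text
time_s: 15.77
position: [603.7, -31.9, 63.5]
tool_rot: [[-0.144, 0.99, 0.0], [0.99, 0.144, -0.0], [-0.0, 0.0, -1.0]]
wrist_force: [-1.6, 1.4, 6.8]
finger_gap: 15.4
finger_force: 30.0
```

Request:
drive_tool([
  {"xyz": [0,0,0.3],"rot": [0,0,0],"fingers": 10},
  {"xyz": [0,0,0.6],"rot": [0,0,0],"fingers": 10},
  {"xyz": [0,0,0.6],"rot": [0,0,0],"fingers": 10},
])

```text
time_s: 16.02
position: [603.7, -32.0, 63.4]
tool_rot: [[-0.144, 0.99, 0.001], [0.99, 0.144, -0.0], [-0.0, 0.001, -1.0]]
wrist_force: [-3.3, 0.4, 11.6]
finger_gap: 15.4
finger_force: 30.0
```

The collar is seated: z 63.4, stiff, about 12 N. I unload, open, and retract straight up.

Request:
drive_tool([
  {"xyz": [0,0,-0.8],"rot": [0,0,0],"fingers": 10},
  {"xyz": [0,0,-0.8],"rot": [0,0,0],"fingers": 40},
  {"xyz": [0,0,-0.8],"rot": [0,0,0],"fingers": 40},
  {"xyz": [0,0,-0.8],"rot": [0,0,0],"fingers": 40},
  {"xyz": [0,0,-0.8],"rot": [0,0,0],"fingers": 40},
  {"xyz": [0,0,-0.8],"rot": [0,0,0],"fingers": 40},
  {"xyz": [0,0,-10],"rot": [0,0,0],"fingers": 40},
  {"xyz": [0,0,-25],"rot": [0,0,0],"fingers": 40},
  {"xyz": [0,0,-50],"rot": [0,0,0],"fingers": 40},
  {"xyz": [0,0,-80],"rot": [0,0,0],"fingers": 40},
  {"xyz": [0,0,-110],"rot": [0,0,0],"fingers": 40},
  {"xyz": [-30,0,-140],"rot": [0,0,0],"fingers": 40},
  {"xyz": [-60,0,-140],"rot": [0,0,0],"fingers": 40},
  {"xyz": [-60,0,-140],"rot": [0,0,0],"fingers": 40},
  {"xyz": [-60,0,-140],"rot": [0,0,0],"fingers": 40},
])

```text
time_s: 17.27
position: [612.2, -92.4, 202.9]
tool_rot: [[-0.142, 0.99, 0.0], [0.99, 0.142, -0.0], [-0.0, 0.0, -1.0]]
wrist_force: [0.2, -0.1, -0.3]
finger_gap: 40.0
finger_force: 0.0
```

Run:
```python
from h import *
i=camera("wrist");j=camera("scene");k=camera("side");o=get_obs();print(o["position"],o["wrist_force"],o["finger_gap"])
z=lambda q,s:cv2.resize(q,s,interpolation=cv2.INTER_CUBIC)
cv2.imwrite("pics/f.png",np.hstack([z(i,(400,300)),np.vstack([z(j[170:290,240:370],(390,300)),z(k[165:265,235:365],(390,300))])[150:450] if 0 else z(k[165:265,235:365],(390,300))])[:,:,::-1])
```

```text
[611.9415502  -90.3775641  202.05128199] [ 0.4053601   0.55840452 -0.83547468] 40.15267777481915
```

View pics/f.png

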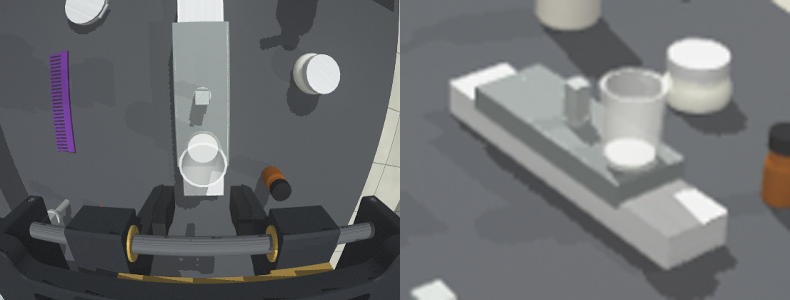

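The final view shows the pin seated at side crop (577,100), with the head standing directly on the deck. The cup and its neighbours are undisturbed and the gripper is clear.

```bash
python3 -c "
from rig import *
print(finish_job())"
```

```text
the job is handed in; nothing more can be done
None
```

The carriage is locked and the job is handed in: the pin dropped 3 mm into the hidden hole, then went fully home with its collar on the carriage, with contact readings of about 12 N at most, and it was released at about 17 s of the 67 s limit.

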